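# Hold the gear-housing cover over its screw holes

### The arm

A 6-joint arm with a two-finger parallel gripper is mounted at the origin on the work surface; the furniture and walls round the work are solid. World frame = base frame: x ahead of the robot, y to its left, z up, the work surface at z = 0. Lengths are in m, angles in degrees, forces in N, time in s.
With the tool pointing down it reaches from about 0.4 to 0.825 m from the base axis. Payload 7 kg.
Tool frame: the origin (TCP) lies at the very end of the fingers, on their centre line; the grasp point (between the pads) lies 19 mm behind it (r.grasp_offset is the z of the grasp point in the tool frame, in m); z points along the fingers, y is the direction in which the jaws open and shut (so a half turn about z gives the same grasp; the last joint's range is limited). The gripper opens to 88 mm and grips with 3 to 60 N. Pads are 19 mm wide; open, the fingers measure 130 mm over their backs; the gripper's body (78 mm by 193 mm) begins 47 mm behind the grasp point.
Start: joints at [-59.754, 20.546, 0.682, 0, -70.136, -16.507], TCP at [0.16, -0.656, 0.227] pointing down, gripper open.
Joint ranges: [-176.03, 176.03], [-82.01, 121.73], [-58.28, 71.71], [-173.87, 95.51], [-174.79, -0.11], [-173.66, 173.66]. Speed limits (degrees/s): [136.94, 136.94, 172.46, 180, 180, 180].

### API

Orientations are given as [roll, pitch, yaw] about the fixed x, y, z axes, in that order (R = Rz(yaw) Ry(pitch) Rx(roll)).
In Python, from plant import r gives the robot as it stands.
- The arm moves only by the tool carry_out, never from a script. Its argument "plan" is a list of rows, each a list of 6 numbers: the shift along the world's x, y, z in m, then the turn, a rotation vector about the world's x, y, z in rad. In form: [[tx, ty, tz, wx, wy, wz], ...]. A call has 1 to 12 rows; each row shifts and turns the pose as measured when the row begins; what a row does not reach is not made up. A row lasts 1/12 s, in which the tool goes at most 41.7 mm and 7.16 degrees, less where a joint would pass 70% of its speed; a pose out of reach is approached as far as the arm can. A call with a gripper value outside its range is refused whole. "fingers" is the closure, from -1 (fully open) to 1 (shut), set as the call begins (left out, the last holds). The fingers move at their own pace and stop on an object; "force" is the grip in N (left out, the last holds). Time passes only in rows, so rows that do not move let the fingers close. It gives the time, the measured TCP pose, the force and the opening at its end, in the units of the state.
- r.get_state(): the state, without advancing time (a new reading comes with each control period).
- r.capture(name): name is "side" or "top" or "wrist"; returns the picture (400x640x3 uint8, red, green, blue); there is no depth.
- r.camera_model(name): a dict with "fov_y" (degrees; the focal length in pixels is half the picture's height over the tangent of half this angle, whatever the lens; pixels are square), "cx", "cy" (the principal point, pixels), "k1" (the pictures are not rectified: a ray, as slopes to the right and down, at radius r is drawn at 1 + k1 r^2 times it, then the intrinsics apply), "R" (3x3) and "t" (3): a world point X has camera coordinates R X + t; the wrist camera has in their place "mount" (4x4, takes a point from camera to tool coordinates, whose origin is the TCP and whose axes are the flange's). Camera axes: x right, y down, z forward; pixel columns grow to the right and rows downward; lengths in m; the calibration is good to about 2 mm. A picture is of the moment at which its call begins: read the wrist's pose just before it. camera_model takes no time and is no camera call.
- r.close_job(): hands the job in, once; it reports no verdict.
The state is a dict: "time_s": time; "joints": joint angles; "qd": joint speeds; "joint_torque": joint torques, N m; "tcp_pos": TCP position; "eef_rot": TCP orientation; "contact_force": force on the tool from outside, world axes, zero at the start; "moment": the same for the moment, N m; "gripper_width": finger opening in m.
Only numpy, scipy, OpenCV 4.12 (cv2) and the standard library are available. Lean on these libraries where they do the work, as an engineer would, in place of code of your own. Each camera call takes 0.05 s, during which the arm holds its last target.

### The job

Wind the crank of the small rack-and-pinion slide clockwise, as seen from above, until the carriage with the open gear housing is right up against its end stop; move the carriage by the crank only. Then pick up the rectangular four-hole cover plate by its rib and hold it level and still about 2 cm above the housing's rim, its four holes straight over the four threaded holes so that the screws can be started, without letting it touch the housing. Finish while still holding it there, and leave the round cover and everything else lying where it is.

Things in the scene. Friction and masses are not known exactly. Their poses are not given: they have to be found in the camera images.
- slide_base: Grey base of the slide, fixed to the bench: plate 205 mm (x) by 250 mm (y), 12 mm thick. Origin on the bench under the middle of the carriage's travel; the plate reaches from x = -150 to +55 mm and y = -125 to +125 mm. The carriage runs along its y axis; the end stop (block 56 mm high with a steel button) is at the -y end, on the robot's right; the handwheel stands on the -x side, nearest the robot. Its yaw varies.
- carriage (a joint): Position of the carriage along the slide, m: it grows as the carriage goes towards -y of slide_base, and ends at 0.080, where it is hard against the end stop (0 is the other end). Geared to the handwheel by rack and pinion: 16 mm of travel per rad of clockwise turn. It starts 60 to 80 mm short of the stop and stays where it is left.
- wheel_axis (a point): Point on the handwheel's vertical axis at the height of the wheel's rim, 85 mm above the bench. The wheel is 106 mm across; nothing on it stands higher than 91 mm except the crank grip.
- crank_grip (a point): Middle of the upright steel crank grip on the handwheel: a freely turning cylinder of 14 mm diameter, 42 mm high, from 87 to 129 mm above the bench; this point is 109 mm above the bench and 40 mm from the wheel's axis. Turning takes only about 2 N at the grip until the stop is met, and about 4 to 5 rad clockwise from the start. With the carriage at the stop the grip is on the -x side of the wheel (of slide_base).
- housing_rim (a point): Centre of the housing's flat top rim, 80 mm above the bench, axes as slide_base's; it rides on the carriage. The rim is 76 mm (x) by 104 mm (y) with a 40 by 60 mm opening and an 8 mm threaded hole near each corner; z up.
- thread0 (a point): Mouth of the threaded hole at (+27, +40) mm in x, y from housing_rim, on the rim's top face.
- thread1 (a point): Mouth of the threaded hole at (-27, +40) mm in x, y from housing_rim, on the rim's top face.
- thread2 (a point): Mouth of the threaded hole at (-27, -40) mm in x, y from housing_rim, on the rim's top face.
- thread3 (a point): Mouth of the threaded hole at (+27, -40) mm in x, y from housing_rim, on the rim's top face.
- cover_plate: The rectangular bare-metal cover plate, lying flat on the bench, 0.2 to 0.33 kg: 76 mm (x) by 104 mm (y), 8 mm thick, a 10 mm hole at (+-27, +-40) mm. Origin at the centre of its underside, z up. Along the middle of its top, parallel to y, stands the lifting rib: 14 mm thick (x), 50 mm long (y), its top 37 mm above the underside. It fits the housing either way round (a half turn makes no difference).
- hole0 (a point): Hole of cover_plate at (+27, +40) mm in its x, y, on its underside.
- hole1 (a point): Hole of cover_plate at (-27, +40) mm in its x, y, on its underside.
- hole2 (a point): Hole of cover_plate at (-27, -40) mm in its x, y, on its underside.
- hole3 (a point): Hole of cover_plate at (+27, -40) mm in its x, y, on its underside.
- round_cover: A round bare-metal cover, 84 mm across, 8 mm thick, with three hole marks and a similar rib (14 by 44 mm, top at 37 mm): belongs elsewhere, leave it. Origin at the centre of its underside.
- hex_key_1: Hex key, 36x104x6 mm, lying flat; leave it.
- pencil: Pencil, 150 mm long, 8 mm thick, lying flat; leave it.
- wing_bolt: Wing bolt, 47x69x18 mm, lying in front of the slide; leave it.
- screwdriver: Red-handled screwdriver, 204 mm long, 27 mm high, lying flat; leave it.
Mind the look-alikes: they are no part of the job. Leave any purple look-alike of the cover_plate alone.

How it is judged:
By the outcome, as a careful person would: the job done as asked, in the order asked, and still so for the second after the job is handed in, while the arm keeps its last pose, push and grip.
It also fails if it takes over 67 s, if anything falls off the work surface, if the arm or the gripper's body presses on something with over 40 N, if the wrist force passes 120 N, or if a joint passes its speed limit or range.

## Working session

There is one attempt and no reset: what is moved stays moved. The work goes in short steps, Python scripts to look and compute and a tool call to move; the robot and the scene stay as the last step left them, time stands still between calls to the robot, and variables do not carry over. Pictures are saved under pics/ and viewed, and the job is handed in when it is done.

Besides the shell and the picture viewer there is one more tool, called after ">>>" as name(argument=value, ...) on one line, values as JSON. carry_out: Moves the arm, as the interface text tells. Its arguments: {"type":"object","properties":{"plan":{"type":"array"},"fingers":{"type":"number"},"force":{"type":"number"}},"required":["plan"]}

```bash
mkdir -p pics; ls; python3 - <<'E'
from plant import r
import cv2,json,numpy as np
for n in ["side","top","wrist"]:
    im=r.capture(n); cv2.imwrite(f"pics/{n}0.png",im[:,:,::-1])
    print(n,{k:np.round(v,4).tolist() for k,v in r.camera_model(n).items()})
print(r.get_state(), r.grasp_offset)
E
```

```text
pics
side {'fov_y': 43.7535, 'cx': 320.0047, 'cy': 197.0193, 'k1': -0.1384, 'R': [[0.9364, 0.3508, 0.0091], [0.2312, -0.5971, -0.7681], [-0.264, 0.7214, -0.6402]], 't': [-0.4415, -0.0801, 1.6766]}
top {'fov_y': 52.4366, 'cx': 314.6427, 'cy': 204.3549, 'k1': 0.0158, 'R': [[0.0168, -0.9992, 0.0367], [-0.9832, -0.0231, -0.1811], [0.1818, -0.033, -0.9828]], 't': [-0.0838, 0.496, 0.8928]}
wrist {'fov_y': 58.7675, 'cx': 325.5687, 'cy': 201.5194, 'k1': -0.0472, 'mount': [[0.0004, -0.958, -0.2869, 0.0776], [1.0, 0.0006, -0.0007, -0.0005], [0.0008, -0.2869, 0.958, -0.1589], [0.0, 0.0, 0.0, 1.0]]}
{'time_s': 0.15, 'joints': array([-5.97516902e+01,  2.05835136e+01,  6.48232766e-01, -1.37316113e-02,
       -7.01349811e+01, -1.65071401e+01]), 'qd': array([ 0.0199917 , -0.14804721,  0.21800819,  0.08257289,  0.12108894,
       -0.0338629 ]), 'joint_torque': array([-1.67212605e-03, -5.83275962e+01,  2.93288523e+01,  7.00122222e+00,
        8.77598970e-03, -1.12449397e-04]), 'tcp_pos': array([ 0.16023529, -0.65535501,  0.22584203]), 'eef_rot': array([ 1.79928966e+02, -7.58726558e-03, -1.66263500e+02]), 'contact_force': array([ 0.18525156,  0.04169206, -0.15595145]), 'moment': array([-0.05187478, -0.02995097,  0.01693697]), 'gripper_width': 0.0875236335880209} -0.0188
```

View pics/top0.png

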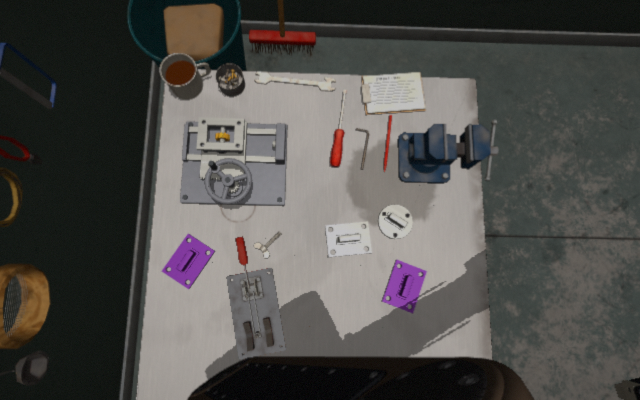

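View pics/side0.png

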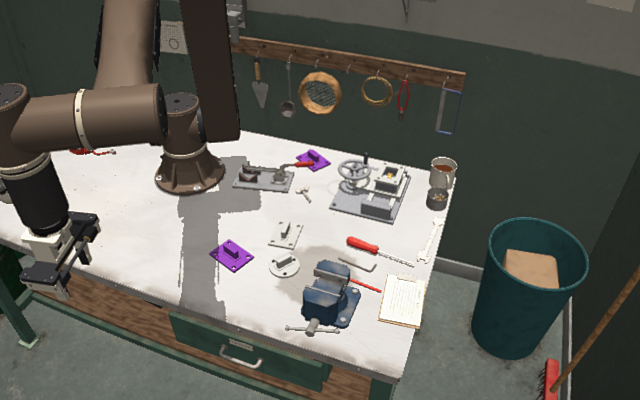

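View pics/wrist0.png

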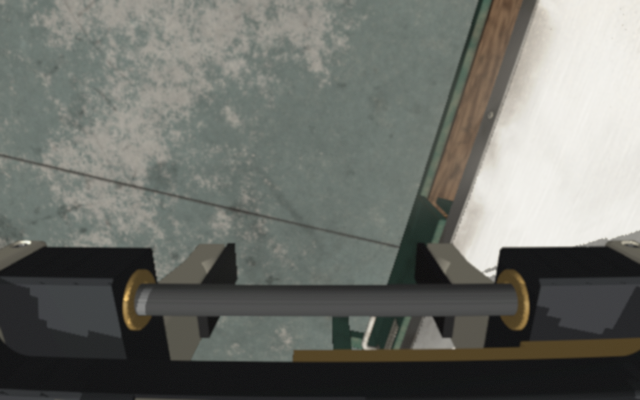

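Candidates for the cover plate in the top view: bare-metal rectangular plate (348,239), round cover (396,221), and purple look-alikes (188,260) and (404,286). I choose (348,239). The slide is at (233,165), with its handwheel at (228,181) and grip near (212,167). Next I'll take close crops.

```bash
cat > h.py <<'E'
import numpy as np,cv2
from plant import r
from scipy.spatial.transform import Rotation as Ro
def ray(n,u,v,pose=None):
    m=r.camera_model(n); f=200/np.tan(np.radians(m['fov_y']/2))
    d=np.array([(u-m['cx'])/f,(v-m['cy'])/f]); s=d.copy()
    for _ in range(30): s=d/(1+m['k1']*(s@s))
    c=np.array([s[0],s[1],1.])
    if 'R' in m:
        R=np.array(m['R']);return -R.T@np.array(m['t']),R.T@c
    M=np.array(m['mount']);p,e=pose
    Rt=Ro.from_euler('xyz',e,degrees=True).as_matrix()
    return Rt@M[:3,3]+p, Rt@M[:3,:3]@c
def onz(n,u,v,z,pose=None):
    o,d=ray(n,u,v,pose);return o+d*(z-o[2])/d[2]
def proj(n,X,pose=None):
    m=r.camera_model(n); f=200/np.tan(np.radians(m['fov_y']/2));X=np.asarray(X,float)
    if 'R' in m: c=np.array(m['R'])@X+np.array(m['t'])
    else:
        M=np.array(m['mount']);p,e=pose
        Rt=Ro.from_euler('xyz',e,degrees=True).as_matrix()
        c=M[:3,:3].T@(Rt.T@(X-p)-M[:3,3])
    s=c[:2]/c[2]; s=s*(1+m['k1']*(s@s)); return s*f+[m['cx'],m['cy']]
def tri(n1,p1,n2,p2):
    o1,d1=ray(n1,*p1);o2,d2=ray(n2,*p2)
    A=np.stack([d1,-d2],1);t=np.linalg.lstsq(A,o2-o1,rcond=None)[0]
    a=o1+d1*t[0];b=o2+d2*t[1];return (a+b)/2,np.linalg.norm(a-b)
def crop(im,x0,y0,w,h,s,fn):
    cv2.imwrite(fn,cv2.resize(im[y0:y0+h,x0:x0+w,::-1],None,fx=s,fy=s,interpolation=cv2.INTER_CUBIC))
E
python3 - <<'E'
from h import *
t=cv2.imread('pics/top0.png')[:,:,::-1];s=cv2.imread('pics/side0.png')[:,:,::-1]
crop(t,170,105,130,105,6,'pics/c1.png')
crop(s,320,140,100,90,6,'pics/c2.png')
crop(t,310,200,110,70,7,'pics/c3.png')
for z,p in [(0.085,(228,181)),(0.129,(212,167)),(0.0,(348,239))]: print(p,onz('top',*p,z).round(3))
E
```

```text
(228, 181) [0.539 0.121 0.085]
(212, 167) [0.558 0.148 0.129]
(348, 239) [ 0.424 -0.157  0.   ]
```

View pics/c1.png

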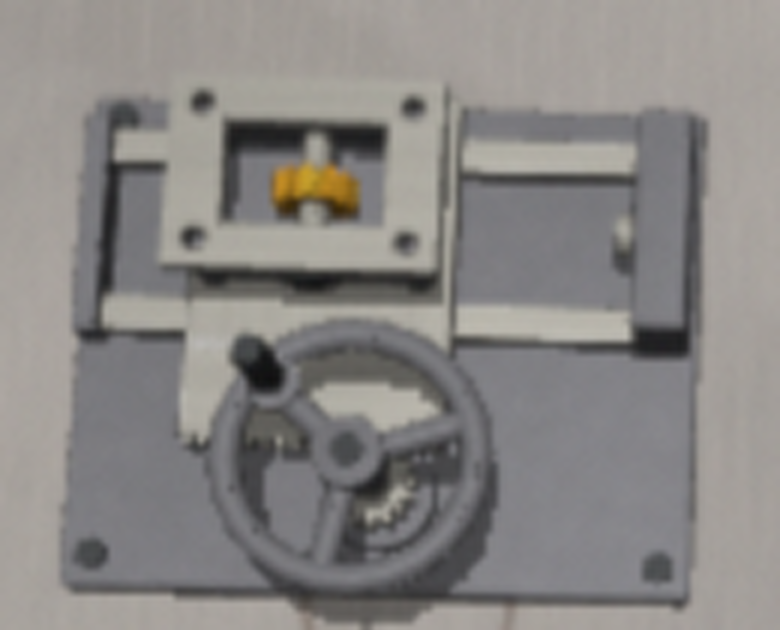

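View pics/c2.png

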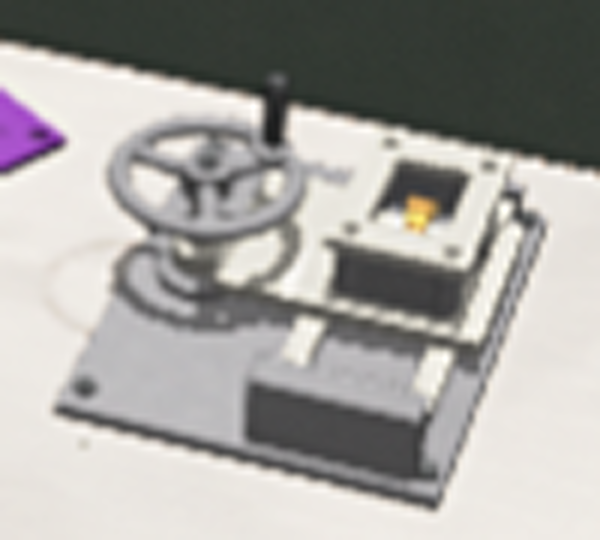

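View pics/c3.png

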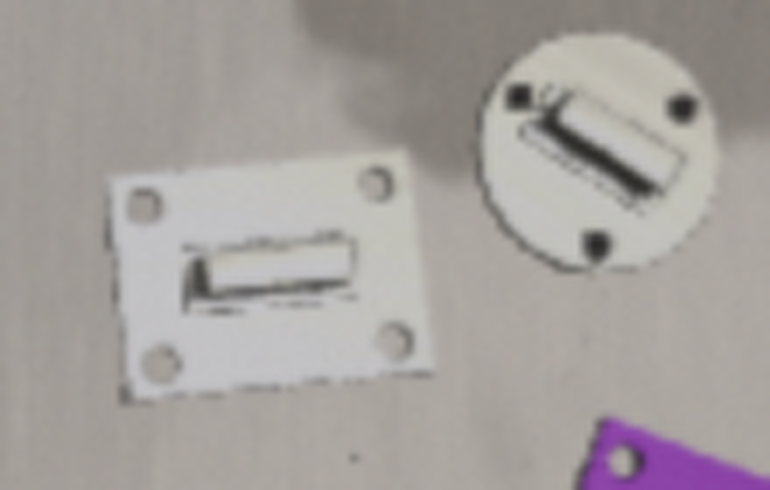

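The crops confirm it: the rectangle at (348,239) has four holes and a rib, and the round cover beside it has three marks. The slide's wheel hub is at crop (346,448), the grip top at (248,352), and the rim holes at (203,101), (413,106), (192,236) and (405,241).

```bash
python3 - <<'E'
from h import *
def px(X,Y,x0,y0,s): return x0+(X+.5)/s-.5,y0+(Y+.5)/s-.5
f=lambda X,Y:px(X,Y,170,105,6); g=lambda X,Y:px(X,Y,320,140,6); k=lambda X,Y:px(X,Y,310,200,7)
print('hub top',onz('top',*f(346,448),.088)); print('hub tri',tri('top',f(346,448),'side',g(211,158)))
print('grip top',onz('top',*f(248,350),.129),tri('top',f(248,350),'side',g(278,80)))
H=[onz('top',*f(*p),.080)[:2] for p in [(203,101),(192,236),(405,241),(413,106)]]
H=np.array(H);print('threads 0 1 2 3',H.round(4),'c',H.mean(0).round(4))
for q,p in zip([(391,143),(350,228),(453,251),(489,165)],[(203,101),(192,236),(405,241),(413,106)]): print(tri('top',f(*p),'side',g(*q)))
yv=(H[0]+H[1]-H[2]-H[3])/2;xv=(H[0]+H[3]-H[1]-H[2])/2
print('len',np.linalg.norm(yv),np.linalg.norm(xv),'yaw',np.degrees(np.arctan2(-yv[0],yv[1])),np.degrees(np.arctan2(xv[1],xv[0])))
B=np.array([onz('top',*f(*p),.012)[:2] for p in [(91,553),(656,568),(62,590),(688,602),(94,99),(705,117)]]);print(B.round(4))
d=B[0]-B[1];print('bolt yaw',np.degrees(np.arctan2(-d[0],d[1])))
d=B[2]-B[3];print('edge yaw',np.degrees(np.arctan2(-d[0],d[1])),np.linalg.norm(d))
d=B[4]-B[5];print('edge yaw',np.degrees(np.arctan2(-d[0],d[1])),np.linalg.norm(d))
P=np.array([onz('top',*k(*p),.008)[:2] for p in [(144,204),(160,363),(394,341),(376,184)]])
yv=(P[0]+P[1]-P[2]-P[3])/2;xv=(P[0]+P[3]-P[1]-P[2])/2
print('plate',P.round(4),P.mean(0),np.linalg.norm(yv),np.linalg.norm(xv),np.degrees(np.arctan2(-yv[0],yv[1])),np.degrees(np.arctan2(xv[1],xv[0])))
R=np.array([onz('top',*k(*p),.037)[:2] for p in [(206,258),(210,296),(354,278),(350,238)]]);print('rib',R.round(4),R.mean(0))
E
```

```text
hub top [0.54196657 0.12225115 0.088     ]
hub tri (array([0.54138403, 0.12176227, 0.0911816 ]), np.float64(0.0004224935088334567))
grip top [0.56671073 0.15092514 0.129     ] (array([0.56691418, 0.15108047, 0.12841489]), np.float64(7.89536916196959e-05))
threads 0 1 2 3 [[0.6785 0.1852]
 [0.6246 0.1859]
 [0.6251 0.106 ]
 [0.6791 0.1057]] c [0.6518 0.1457]
(array([0.64594354, 0.16506677, 0.11084285]), np.float64(0.04296991904863023))
(array([0.62298338, 0.18747047, 0.03050116]), np.float64(0.03932287018057957))
(array([0.65485488, 0.12063123, 0.05356169]), np.float64(0.04359598593061237))
(array([0.6756869 , 0.10527495, 0.12707638]), np.float64(0.031175687258173865))
len 0.07970016894310837 0.05392661400051413 yaw 0.38514593034347844 -0.5158511114015552
[[ 0.5151  0.2342]
 [ 0.5144  0.0109]
 [ 0.5     0.2443]
 [ 0.5009 -0.0023]
 [ 0.7047  0.2468]
 [ 0.7051 -0.0031]]
bolt yaw -0.17396124016193318
edge yaw 0.22575415489080466 0.24661102811865224
edge yaw 0.08402860906783158 0.24993454424721354
plate [[ 0.4465 -0.1132]
 [ 0.3926 -0.1191]
 [ 0.4016 -0.1985]
 [ 0.4551 -0.1927]] [ 0.42395238 -0.15587708] 0.07997409497161095 0.054004206312860646 6.307787440492295 6.263402641858088
rib [[ 0.4254 -0.1317]
 [ 0.4129 -0.1331]
 [ 0.4198 -0.1807]
 [ 0.433  -0.1794]] [ 0.42279101 -0.15624468]
```

The slide's yaw is about 0°. The wheel axis is at (0.5415,0.122) and the grip at (0.567,0.151), 38 mm from the axis (40 mm given). The hole spacings also match the given sizes. First I'll travel towards the grip, turning the jaws along x.

>>> carry_out(plan=[[0.016, 0.032, 0, 0, 0, 0.11], [0.016, 0.032, 0, 0, 0, 0.11], [0.016, 0.032, 0, 0, 0, 0.11], [0.016, 0.032, 0, 0, 0, 0.11], [0.016, 0.032, 0, 0, 0, 0.11], [0.016, 0.032, 0, 0, 0, 0.11], [0.016, 0.032, 0, 0, 0, 0.11], [0.016, 0.032, 0, 0, 0, 0.11], [0.016, 0.032, 0, 0, 0, 0.11], [0.016, 0.032, 0, 0, 0, 0.11], [0.016, 0.032, 0, 0, 0, 0.11], [0.016, 0.032, 0, 0, 0, 0.11]], fingers=-1)

```text
time_s: 1.15
tcp_pos: [0.3513, -0.2578, 0.2194]
eef_rot: [179.5, -0.1, -87.8]
contact_force: [1.2, -0.1, 0.1]
gripper_width: 0.0879
```

>>> carry_out(plan=[[0.018, 0.034, 0, 0, 0, -0.01], [0.018, 0.034, 0, 0, 0, -0.01], [0.018, 0.034, 0, 0, 0, -0.01], [0.018, 0.034, 0, 0, 0, -0.01], [0.018, 0.034, 0, 0, 0, 0], [0.018, 0.034, 0, 0, 0, 0], [0.018, 0.034, 0, 0, 0, 0], [0.018, 0.034, 0, 0, 0, 0], [0.018, 0.034, 0, 0, 0, 0], [0.018, 0.034, 0, 0, 0, 0], [0.018, 0.034, 0, 0, 0, 0], [0, 0, 0, 0, 0, 0]])

```text
time_s: 2.15
tcp_pos: [0.5547, 0.1431, 0.2203]
eef_rot: [179.9, 0.0, -89.4]
contact_force: [-0.6, -0.5, -0.4]
gripper_width: 0.0878
```

```bash
python3 - <<'E'
from h import *
st=r.get_state();im=r.capture('wrist');cv2.imwrite('pics/w1.png',im[:,:,::-1])
print(st['tcp_pos'],st['eef_rot'],st['contact_force'])
print(proj('wrist',[.567,.151,.129],(st['tcp_pos'],st['eef_rot'])))
E
```

```text
[0.55473844 0.14308503 0.22027461] [ 1.79868804e+02  3.65352764e-02 -8.93767610e+01] [-0.59224712 -0.52010318 -0.41926016]
[308.87014309 215.97027285]
```

View pics/w1.png

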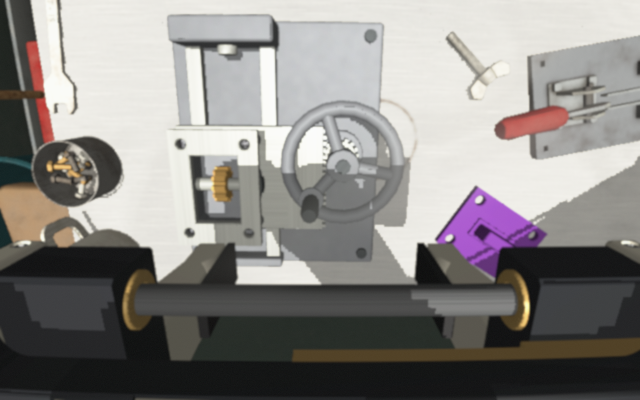

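The wrist view shows the grip top near (311,216), where (309,216) was predicted, the hub at (342,163), and the threads at (180,144), (244,145), (189,232) and (248,232).

```bash
python3 - <<'E'
from h import *
im=cv2.imread('pics/w1.png')[:,:,::-1]
crop(im,160,90,260,180,3,'pics/w1c.png')
p=(np.array([0.55473844,0.14308503,0.22027461]),np.array([179.868,.0365,-89.377]))
for z,q in [(.129,(311,215)),(.089,(342,163)),(.08,(180,144)),(.08,(244,145)),(.08,(189,232)),(.08,(248,232))]: print(q,onz('wrist',*q,z,p).round(4))
E
```

```text
(311, 215) [0.5654 0.1502 0.129 ]
(342, 163) [0.5413 0.1182 0.089 ]
(180, 144) [0.6781 0.1049 0.08  ]
(244, 145) [0.6237 0.1054 0.08  ]
(189, 232) [0.6782 0.1845 0.08  ]
(248, 232) [0.6243 0.1838 0.08  ]
```

View pics/w1c.png

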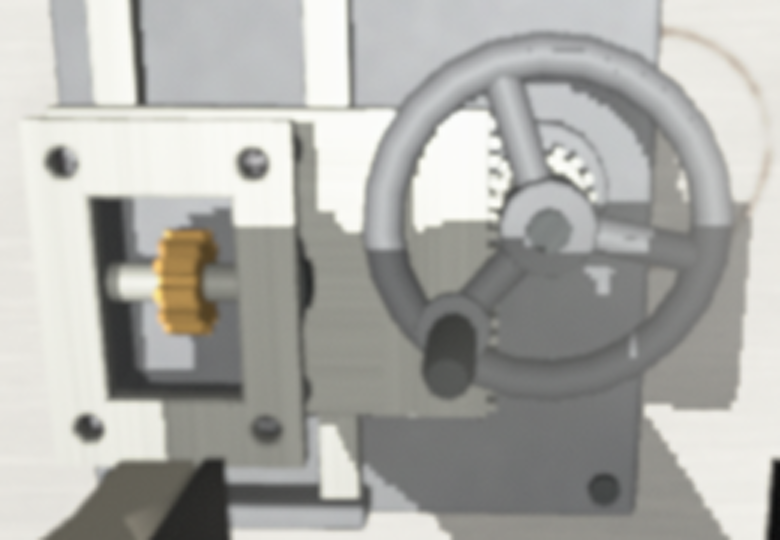

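>>> carry_out(plan=[[0.012, 0.007, -0.02, 0, 0, -0.01], [0, 0, -0.02, 0, 0, 0], [0, 0, -0.02, 0, 0, 0], [0, 0, -0.02, 0, 0, 0], [0, 0, -0.02, 0, 0, 0], [0, 0, -0.015, 0, 0, 0], [0, 0, -0.005, 0, 0, 0], [0, 0, 0, 0, 0, 0]])

```text
time_s: 2.87
tcp_pos: [0.5633, 0.1456, 0.0954]
eef_rot: [179.7, -0.0, -90.0]
contact_force: [-0.4, -0.1, 0.5]
gripper_width: 0.0877
```

>>> carry_out(plan=[[0.003, 0.0045, 0.003, 0, 0, 0], [0.001, 0.001, 0, 0, 0, 0]])

```text
time_s: 3.03
tcp_pos: [0.5675, 0.1505, 0.0997]
eef_rot: [179.7, -0.0, -90.0]
contact_force: [1.2, -0.2, 0.2]
gripper_width: 0.0878
```

>>> carry_out(plan=[[0, 0, 0, 0, 0, 0], [0, 0, 0, 0, 0, 0], [0, 0, 0, 0, 0, 0], [0, 0, 0, 0, 0, 0], [0, 0, 0, 0, 0, 0], [0, 0, 0, 0, 0, 0], [0, 0, 0, 0, 0, 0], [0, 0, 0, 0, 0, 0], [0, 0, 0, 0, 0, 0], [0, 0, 0, 0, 0, 0]], fingers=1, force=15)

```text
time_s: 3.87
tcp_pos: [0.5699, 0.1522, 0.1045]
eef_rot: [-179.9, 0.2, -90.0]
contact_force: [0.7, -0.8, 0.8]
gripper_width: 0.0264
```

>>> carry_out(plan=[[-0.0025, -0.0015, -0.004, 0, 0, 0], [0, 0, -0.002, 0, 0, 0], [0, 0, 0, 0, 0, 0], [0, 0, 0, 0, 0, 0], [0, 0, 0, 0, 0, 0], [0, 0, 0, 0, 0, 0]])

```text
time_s: 4.37
tcp_pos: [0.5675, 0.1504, 0.0985]
eef_rot: [-179.8, 0.2, -90.0]
contact_force: [-0.6, -0.8, 1.8]
gripper_width: 0.0135
```

```bash
cat > arc.py <<'E'
import numpy as np,sys
x,y=float(sys.argv[1]),float(sys.argv[2]);n=int(sys.argv[3]);st=float(sys.argv[4])
c=np.array([.5415,.1215]);p=np.array([x,y]);a=np.arctan2(*(p-c)[::-1]);print(np.degrees(a),np.linalg.norm(p-c))
for i in range(1,n+1):
    t=a-np.radians(st*i);q=c+.04*np.array([np.cos(t),np.sin(t)])
    print((q-p).round(4).tolist(),end=' ');p=p+(q-p).round(4)
print(p)
E
python3 arc.py .5675 .1504 12 8
```

```text
48.0237427200179 0.038874284559333075
[0.0046, -0.0032] [0.0033, -0.0045] [0.0026, -0.0049] [0.0019, -0.0053] [0.0012, -0.0054] [0.0004, -0.0056] [-0.0004, -0.0056] [-0.0011, -0.0054] [-0.002, -0.0053] [-0.0026, -0.0049] [-0.0032, -0.0045] [-0.0039, -0.004] [0.5683 0.0918]
```

>>> carry_out(plan=[[0.0038, -0.0035, 0, 0, 0, 0], [0.0033, -0.0045, 0, 0, 0, 0], [0.0026, -0.005, 0, 0, 0, 0], [0.0019, -0.0053, 0, 0, 0, 0], [0.0012, -0.0054, 0, 0, 0, 0], [0.0004, -0.0056, 0, 0, 0, 0]])

```text
time_s: 4.87
tcp_pos: [0.5808, 0.1191, 0.0985]
eef_rot: [-179.9, 0.2, -89.9]
contact_force: [-5.3, 1.7, 6.7]
gripper_width: 0.0136
```

```bash
python3 arc.py .5808 .1191 12 8
```

```text
-3.494638927253336 0.03937321424522006
[-0.0001, -0.0056] [-0.0015, -0.0053] [-0.0022, -0.0052] [-0.0029, -0.0047] [-0.0036, -0.0043] [-0.0041, -0.0038] [-0.0046, -0.0032] [-0.005, -0.0025] [-0.0053, -0.0017] [-0.0055, -0.001] [-0.0055, -0.0003] [-0.0056, 0.0005] [0.5349 0.082 ]
```

>>> carry_out(plan=[[-0.0007, -0.0056, 0, 0, 0, 0], [-0.0015, -0.0053, 0, 0, 0, 0], [-0.0022, -0.0052, 0, 0, 0, 0], [-0.0029, -0.0047, 0, 0, 0, 0], [-0.0036, -0.0043, 0, 0, 0, 0], [-0.0041, -0.0038, 0, 0, 0, 0], [-0.0046, -0.0032, 0, 0, 0, 0], [-0.005, -0.0025, 0, 0, 0, 0]])

```text
time_s: 5.53
tcp_pos: [0.5555, 0.0832, 0.0985]
eef_rot: [-179.9, 0.6, -90.2]
contact_force: [-1.2, 5.2, 0.2]
gripper_width: 0.0135
```

```bash
python3 arc.py .5555 .0832 13 8
```

```text
-69.92086041569127 0.040778548282154436
[-0.0056, -0.0008] [-0.0056, -0.0008] [-0.0055, -0.0] [-0.0056, 0.0008] [-0.0053, 0.0015] [-0.0051, 0.0023] [-0.0048, 0.0029] [-0.0042, 0.0036] [-0.0038, 0.0041] [-0.0031, 0.0047] [-0.0025, 0.005] [-0.0017, 0.0053] [-0.001, 0.0055] [0.5017 0.1173]
```

>>> carry_out(plan=[[-0.0056, -0.001, 0, 0, 0, 0], [-0.0056, -0.0008, 0, 0, 0, 0], [-0.0056, 0, 0, 0, 0, 0], [-0.0056, 0.0008, 0, 0, 0, 0], [-0.0053, 0.0015, 0, 0, 0, 0], [-0.0051, 0.0023, 0, 0, 0, 0], [-0.0048, 0.0029, 0, 0, 0, 0]])

```text
time_s: 6.12
tcp_pos: [0.5176, 0.0879, 0.0986]
eef_rot: [-179.6, 0.7, -90.3]
contact_force: [2.7, 1.3, -1.9]
gripper_width: 0.0132
```

>>> carry_out(plan=[[-0.0042, 0.0036, 0, 0, 0, 0], [-0.0038, 0.0041, 0, 0, 0, 0], [-0.0031, 0.0047, 0, 0, 0, 0], [-0.0025, 0.005, 0, 0, 0, 0], [-0.0017, 0.0053, 0, 0, 0, 0]])

```text
time_s: 6.53
tcp_pos: [0.5013, 0.1131, 0.0986]
eef_rot: [-179.5, 0.7, -90.2]
contact_force: [6.9, -0.6, -5.1]
gripper_width: 0.0133
```

>>> carry_out(plan=[[0, 0.004, 0, 0, 0, 0], [0, 0.003, 0, 0, 0, 0], [0, 0.002, 0, 0, 0, 0], [0, 0.002, 0, 0, 0, 0]])

```text
time_s: 6.87
tcp_pos: [0.5004, 0.1217, 0.0985]
eef_rot: [-179.6, 0.2, -90.0]
contact_force: [10.0, -14.6, -1.5]
gripper_width: 0.0131
```

>>> carry_out(plan=[[0.0005, 0.002, 0, 0, 0, 0], [0, 0.002, 0, 0, 0, 0], [0, 0.002, 0, 0, 0, 0]])

```text
time_s: 7.12
tcp_pos: [0.5005, 0.1215, 0.0986]
eef_rot: [-179.8, -0.4, -90.0]
contact_force: [8.5, -11.0, -2.5]
gripper_width: 0.0136
```

```bash
python3 - <<'E'
from h import *
im=r.capture('top');crop(im,170,105,130,105,6,'pics/c4.png')
E
```

```text
(no output)
```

View pics/c4.png

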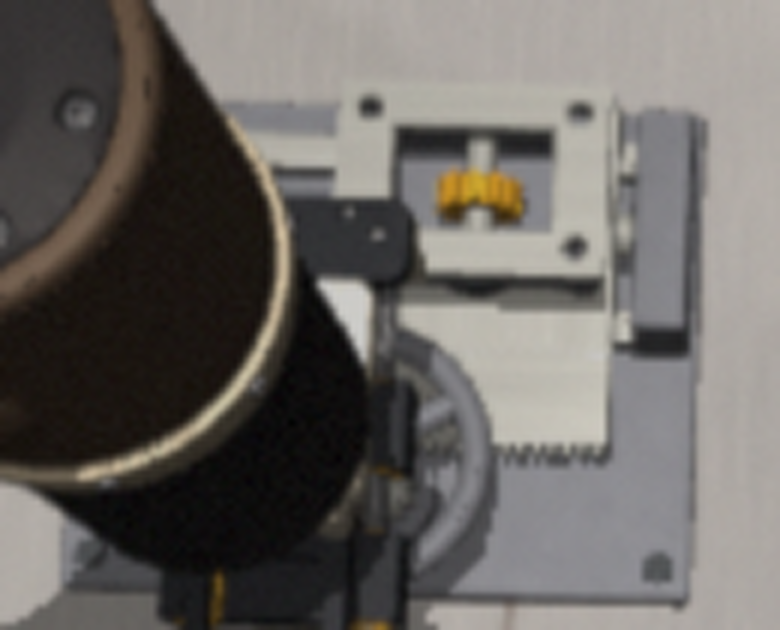

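The carriage now meets the stop button: the force rose to about 14 N and the TCP stalled with the grip exactly on the -x side. I'll release and rise.

>>> carry_out(plan=[[0, 0, 0, 0, 0, 0], [0, 0, 0, 0, 0, 0], [0, 0, 0, 0, 0, 0], [0, 0, 0, 0, 0, 0], [0, 0, 0, 0, 0, 0], [0, 0, 0, 0, 0, 0]], fingers=-1)

```text
time_s: 7.67
tcp_pos: [0.4979, 0.1203, 0.0977]
eef_rot: [179.8, -0.6, -90.1]
contact_force: [0.3, 0.0, 0.0]
gripper_width: 0.048
```

>>> carry_out(plan=[[0.001, 0, 0.01, 0, 0, 0], [0, 0, 0.02, 0, 0, 0], [0, 0, 0.025, 0, 0, 0], [0, 0, 0.025, 0, 0, 0], [0, 0, 0.025, 0, 0, 0], [0, 0, 0.02, 0, 0, 0], [0, -0.03, 0, 0, 0, 0], [0, -0.04, 0, 0, 0, 0], [0, -0.04, 0, 0, 0, 0]])

```text
time_s: 8.42
tcp_pos: [0.4987, 0.0124, 0.2356]
eef_rot: [-180.0, -0.6, -89.5]
contact_force: [0.8, -0.3, -0.2]
gripper_width: 0.0875
```

```bash
python3 - <<'E'
from h import *
im=r.capture('top');cv2.imwrite('pics/t5.png',im[:,:,::-1]);crop(im,170,105,130,105,6,'pics/c5.png')
print(r.get_state()['tcp_pos'])
E
```

```text
[0.49766793 0.00706815 0.23555392]
```

View pics/c5.png

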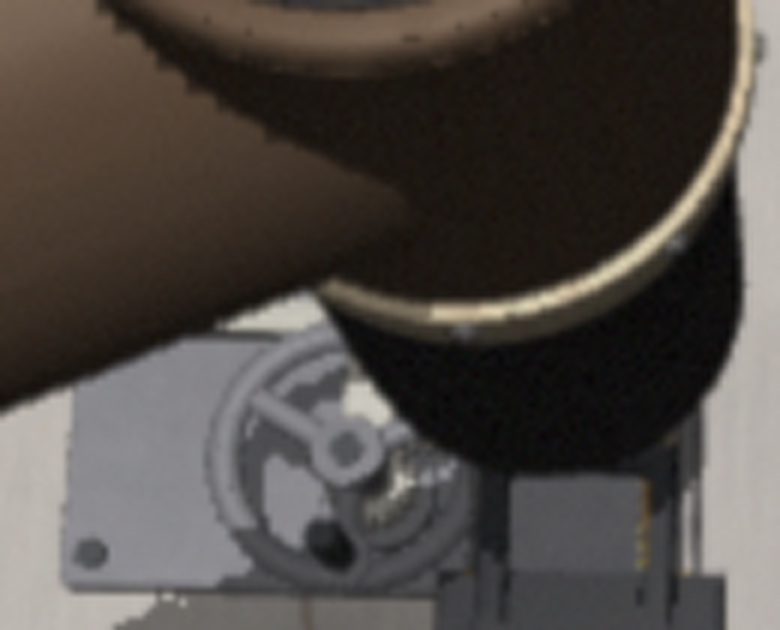

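The grip is on the -x side at crop (325,545). Now on towards the plate.

>>> carry_out(plan=[[-0.009, -0.017, -0.003, 0, 0, 0.0125], [-0.009, -0.017, -0.003, 0, 0, 0.0125], [-0.009, -0.017, -0.003, 0, 0, 0.0125], [-0.009, -0.017, -0.003, 0, 0, 0.0125], [-0.009, -0.017, -0.003, 0, 0, 0.0125], [-0.009, -0.017, -0.003, 0, 0, 0.0125], [-0.009, -0.017, -0.003, 0, 0, 0.0125], [-0.009, -0.017, -0.003, 0, 0, 0.0125], [0, 0, 0, 0, 0, 0]])

```text
time_s: 9.22
tcp_pos: [0.4217, -0.138, 0.2187]
eef_rot: [-179.6, -0.6, -83.9]
contact_force: [-0.6, 0.1, 0.3]
gripper_width: 0.0876
```

```bash
python3 - <<'E'
from h import *
st=r.get_state();im=r.capture('wrist');cv2.imwrite('pics/w2.png',im[:,:,::-1])
t=r.capture('top');cv2.imwrite('pics/t6.png',t[:,:,::-1]);crop(t,170,105,130,105,6,'pics/c6.png')
p=(st['tcp_pos'],st['eef_rot']);print(p,st['contact_force'])
for q in [(.4465,-.1132),(.3926,-.1191),(.4016,-.1985),(.4551,-.1927)]: print(proj('wrist',[*q,.008],p).round(1))
E
```

```text
(array([ 0.42173506, -0.13800499,  0.21872686]), array([-179.62026081,   -0.60864366,  -83.87325191])) [-0.64513204  0.11858651  0.26977841]
[301.8 194.6]
[352.1 194.7]
[353.2 118.9]
[300.4 118.9]
```

View pics/w2.png

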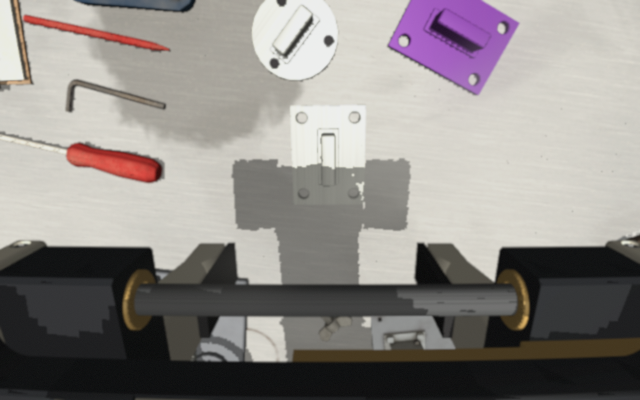

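View pics/c6.png

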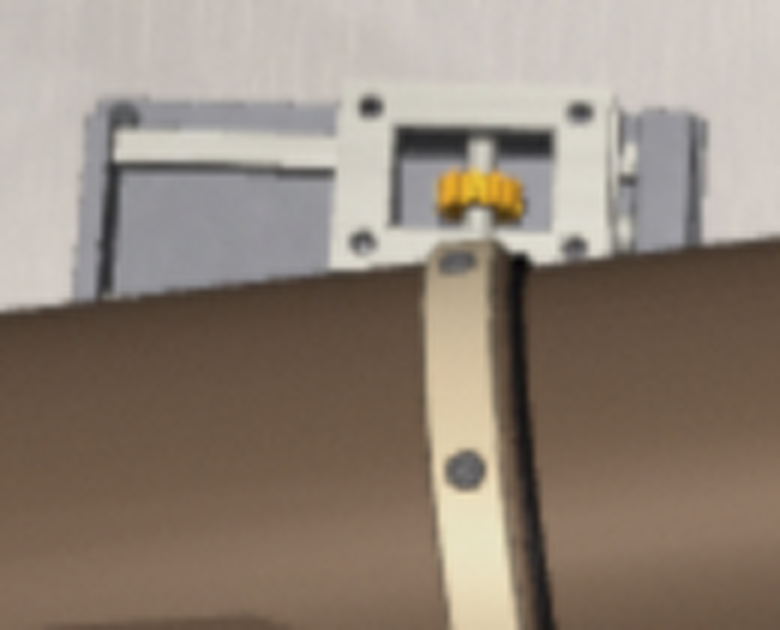

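The wrist view shows the plate's holes at (302,118), (355,118), (303,193) and (353,193), within 2 px of prediction. In the top crop the carriage is still at the stop, with threads at (371,106), (580,111), (362,241) and (573,246).

```bash
python3 - <<'E'
from h import *
p=(np.array([ 0.42173506, -0.13800499,  0.21872686]), np.array([-179.62026081,   -0.60864366,  -83.87325191]))
P=np.array([onz('wrist',*q,.008,p)[:2] for q in [(303,193),(353,193),(355,118),(302,118)]]);print(P.round(4),P.mean(0))
yv=(P[0]+P[1]-P[2]-P[3])/2;xv=(P[0]+P[3]-P[1]-P[2])/2
print(np.linalg.norm(yv),np.linalg.norm(xv),np.degrees(np.arctan2(-yv[0],yv[1])),np.degrees(np.arctan2(xv[1],xv[0])))
f=lambda X,Y:(170+(X+.5)/6-.5,105+(Y+.5)/6-.5)
H=np.array([onz('top',*f(*q),.080)[:2] for q in [(371,106),(362,241),(573,246),(580,111)]]);print(H.round(4),H.mean(0))
yv=(H[0]+H[1]-H[2]-H[3])/2;xv=(H[0]+H[3]-H[1]-H[2])/2
print(np.linalg.norm(yv),np.linalg.norm(xv),np.degrees(np.arctan2(-yv[0],yv[1])),np.degrees(np.arctan2(xv[1],xv[0])))
E
```

```text
[[ 0.4454 -0.1152]
 [ 0.3918 -0.121 ]
 [ 0.3999 -0.1996]
 [ 0.4535 -0.1938]] [ 0.4226529  -0.15738201]
0.07897333532712146 0.05394077702152692 5.88468032423743 6.226541696801524
[[0.6786 0.1216]
 [0.6246 0.1222]
 [0.625  0.0426]
 [0.6791 0.042 ]] [0.65181729 0.08208238]
0.07960743381941368 0.05405495672799085 0.3518460986856443 -0.6125342916785668
```

>>> carry_out(plan=[[0.0007, -0.01, -0.02, 0.005, 0.004, 0], [0.0007, -0.009, -0.03, 0.005, 0.004, 0], [0, 0, -0.03, 0, 0, 0], [0, 0, -0.03, 0, 0, 0], [0, 0, -0.03, 0, 0, 0], [0, 0, -0.015, 0, 0, 0], [0, 0, 0, 0, 0, 0]], fingers=-1)

```text
time_s: 9.9
tcp_pos: [0.4321, -0.1532, 0.0653]
eef_rot: [-179.1, -0.1, -83.8]
contact_force: [-0.2, 0.4, 0.1]
gripper_width: 0.0875
```

>>> carry_out(plan=[[-0.0045, -0.002, 0, 0, 0.008, 0], [-0.0045, -0.002, -0.01, 0, 0.006, 0], [0, 0, -0.015, 0, 0, 0], [0, 0, -0.01, 0, 0, 0], [0, 0, 0, 0, 0, 0]])

```text
time_s: 10.32
tcp_pos: [0.4269, -0.1561, 0.0328]
eef_rot: [-179.6, -0.0, -83.6]
contact_force: [-0.4, -0.8, 0.6]
gripper_width: 0.0877
```

>>> carry_out(plan=[[-0.003, -0.001, -0.007, 0, 0.005, -0.003], [-0.001, 0, -0.008, 0, 0.002, 0], [0, 0, -0.004, 0, 0, 0], [0, 0, -0.001, 0, 0, 0]])

```text
time_s: 10.65
tcp_pos: [0.4248, -0.1571, 0.0139]
eef_rot: [-179.7, -0.0, -83.7]
contact_force: [-0.4, -1.0, 0.7]
gripper_width: 0.0875
```

>>> carry_out(plan=[[-0.001, 0, -0.002, 0, 0.003, 0], [0, 0, 0, 0, 0, 0], [0, 0, 0, 0, 0, 0], [0, 0, 0, 0, 0, 0], [0, 0, 0, 0, 0, 0], [0, 0, 0, 0, 0, 0]], fingers=1, force=35)

```text
time_s: 11.15
tcp_pos: [0.4244, -0.1571, 0.0123]
eef_rot: [-179.9, -0.0, -83.7]
contact_force: [-0.6, -0.4, -0.1]
gripper_width: 0.0532
```

>>> carry_out(plan=[[-0.0005, 0, 0, 0, 0, 0], [0, 0, 0, 0, 0, 0], [0, 0, 0, 0, 0, 0], [0, 0, 0, 0, 0, 0], [0, 0, 0, 0, 0, 0], [0, 0, 0, 0, 0, 0], [0, 0, 0, 0, 0, 0], [0, 0, 0, 0, 0, 0]])

```text
time_s: 11.82
tcp_pos: [0.4237, -0.1572, 0.0127]
eef_rot: [-179.9, -0.0, -83.7]
contact_force: [0.1, -0.4, -0.1]
gripper_width: 0.0134
```

Gripped at 13.4 mm (the rib is 14 mm). Lifting.

>>> carry_out(plan=[[0, 0, 0.003, 0, 0, 0], [0, 0, 0.008, 0, 0, 0], [0, 0, 0.015, 0, 0, 0], [0, 0, 0.02, 0, 0, 0], [0, 0, 0.025, 0, 0, 0], [0, 0, 0.025, 0, 0, 0], [0, 0, 0.025, 0, 0, 0], [0, 0, 0.025, 0, 0, 0], [0, 0, 0.01, 0, 0, 0], [0, 0, 0, 0, 0, 0]])

```text
time_s: 12.65
tcp_pos: [0.4169, -0.1571, 0.1777]
eef_rot: [179.7, 0.1, -83.9]
contact_force: [-0.1, -0.2, -2.5]
gripper_width: 0.0137
```

>>> carry_out(plan=[[0.01, 0.01, 0, 0, 0, -0.009], [0.018, 0.018, 0, 0, 0, -0.01], [0.022, 0.022, 0, 0, 0, -0.01], [0.022, 0.022, 0, 0, 0, -0.01], [0.022, 0.022, 0, 0, 0, -0.01], [0.022, 0.022, 0, 0, 0, -0.01], [0.022, 0.022, 0, 0, 0, -0.01], [0.022, 0.022, 0, 0, 0, -0.01], [0.022, 0.022, 0, 0, 0, -0.01], [0.02, 0.02, 0, 0, 0, -0.01], [0.013, 0.013, 0, 0, 0, -0.005], [0.007, 0.007, 0, 0, 0, 0]])

```text
time_s: 13.65
tcp_pos: [0.6367, 0.0749, 0.1681]
eef_rot: [178.9, 0.1, -90.6]
contact_force: [0.0, -0.3, -2.8]
gripper_width: 0.0141
```

>>> carry_out(plan=[[0, 0, 0, 0, 0, 0], [0, 0, 0, 0, 0, 0], [0, 0, 0, 0, 0, 0]])

```text
time_s: 13.9
tcp_pos: [0.6356, 0.0758, 0.164]
eef_rot: [178.5, 0.1, -90.5]
contact_force: [0.1, -0.5, -2.5]
gripper_width: 0.0136
```

```bash
python3 - <<'E'
from h import *
st=r.get_state();print(st['tcp_pos'],st['eef_rot'])
for n in ['wrist','top','side']: cv2.imwrite(f'pics/{n}7.png',r.capture(n)[:,:,::-1])
E
```

```text
[0.6355596  0.07583875 0.16396673] [ 1.78528476e+02  5.26897908e-02 -9.04799823e+01]
```

View pics/wrist7.png

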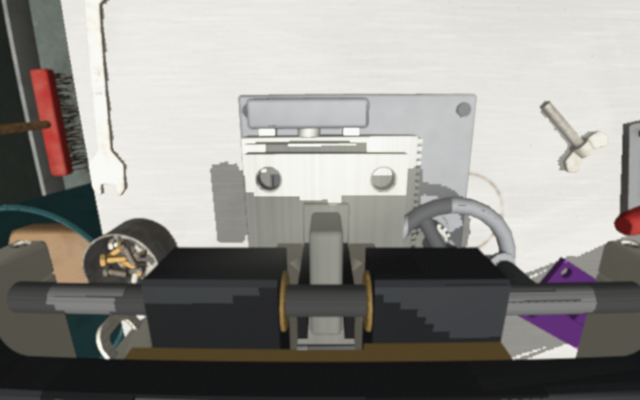

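View pics/top7.png

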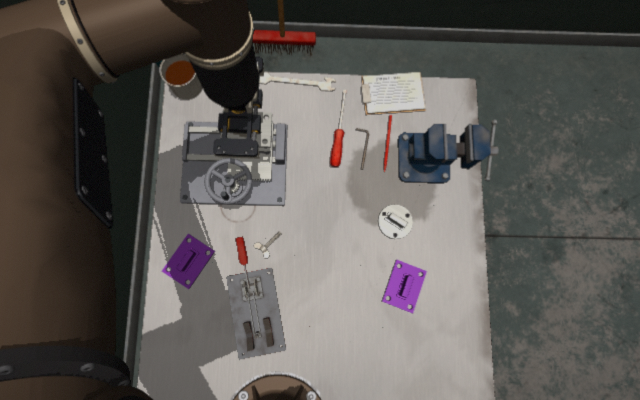

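View pics/side7.png

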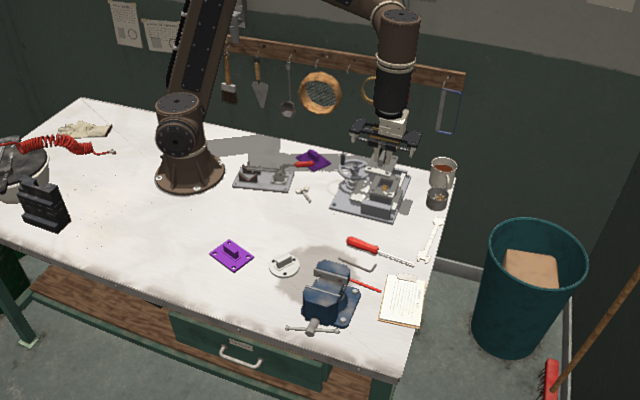

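The wrist view shows the held plate with its two -y holes at (268,178) and (382,179). The rest of the bench is undisturbed. I'll measure the plate in the hand.

```bash
cat > hand.py <<'E'
from h import *
def holes(im,boxes,thr=0.6):
    pass
def intool(uv,zt,):
    o,d=ray('wrist',*uv,(np.zeros(3),np.array([0,0,0.])))
    return o+d*(zt-o[2])/d[2]
E
python3 - <<'E'
from hand import *
im=cv2.imread('pics/wrist7.png')[:,:,::-1]
crop(im,235,120,190,120,4,'pics/w7c.png')
for q in [(268,178.5),(382,179)]: print(intool(q,.0047).round(4))
E
```

```text
[ 0.0406 -0.0272  0.0047]
[0.0404 0.0266 0.0047]
```

View pics/w7c.png

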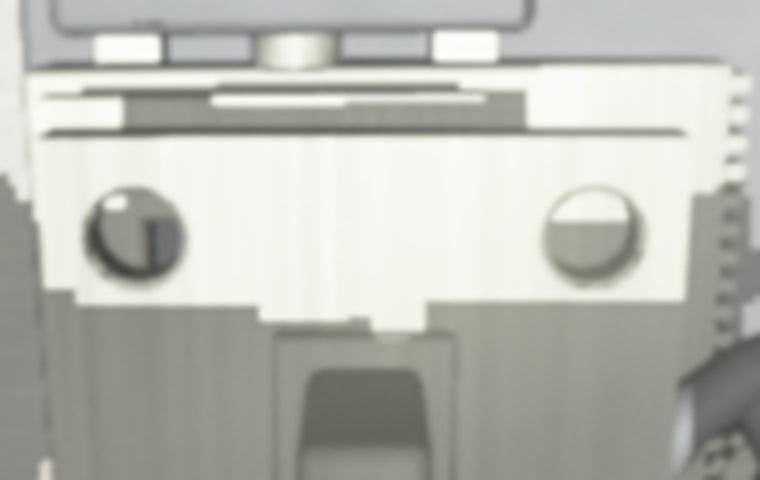

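The plate is centred in the hand: holes at tool (0.0405, ±0.027). I'll level the tool and move to about 25 mm on the +y side of the target, so the wrist camera sees threads 2 and 3 past the plate's edge.

>>> carry_out(plan=[[0.006, 0.01, 0, 0, -0.015, 0.005], [0.006, 0.012, -0.003, 0, -0.012, 0.003], [0.004, 0.009, -0.004, 0, 0, 0], [0, 0, 0, 0, 0, 0]])

```text
time_s: 14.38
tcp_pos: [0.6526, 0.1072, 0.1594]
eef_rot: [-179.5, 0.2, -90.2]
contact_force: [-0.4, 0.2, -2.9]
gripper_width: 0.0134
```

```bash
python3 - <<'E'
from hand import *
st=r.get_state();print(st['tcp_pos'],st['eef_rot'],st['qd'].round(2))
im=r.capture('wrist');cv2.imwrite('pics/w8.png',im[:,:,::-1])
crop(im,235,100,190,140,4,'pics/w8c.png');print(r.get_state()['tcp_pos'])
E
```

```text
[0.65259108 0.10719219 0.15938591] [-1.79546215e+02  1.69948099e-01 -9.01704693e+01] [-0.03 -1.16 -0.62  0.21  0.03  0.18]
[0.65233144 0.10673504 0.15966921]
```

View pics/w8c.png

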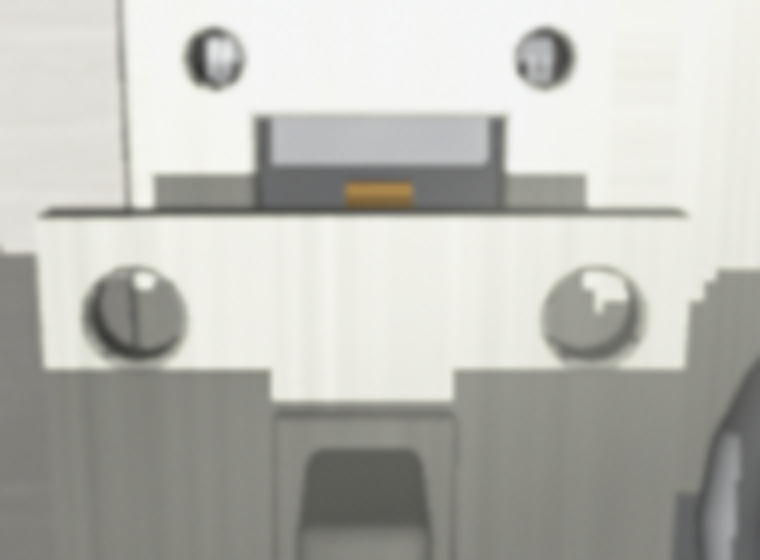

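Threads 3 and 2 are at crop (215,58) and (545,58), clear of the plate's edge.

```bash
python3 - <<'E'
from hand import *
p=(np.array([0.65259108,0.10719219,0.15938591]),np.array([-179.546,.17,-90.17]))
f=lambda X,Y:(235+(X+.5)/4-.5,100+(Y+.5)/4-.5)
T=[onz('wrist',*f(*q),.08,p) for q in [(215,58),(545,58)]]
T=np.array(T);print(T.round(4),T.mean(0))
zt=.0047
Hh=np.array([intool(f(*q),zt) for q in [(135,314),(594,315)]]);print(Hh.round(4))
Rt=Ro.from_euler('xyz',p[1],degrees=True).as_matrix();W=Hh@Rt.T+p[0];print(W.round(4));d=(T-W)[:,:2];print('shift',d.round(4),d.mean(0))
E
```

```text
[[0.6775 0.0407 0.08  ]
 [0.6236 0.0408 0.08  ]] [0.65055677 0.0407392  0.08      ]
[[ 0.0408 -0.027   0.0047]
 [ 0.0407  0.0271  0.0047]]
[[0.6796 0.0664 0.1548]
 [0.6254 0.0666 0.1544]]
shift [[-0.002  -0.0257]
 [-0.0018 -0.0258]] [-0.00192018 -0.02575885]
```

>>> carry_out(plan=[[-0.001, -0.008, 0, -0.002, 0.004, 0.002], [0, -0.009, 0, 0, 0.003, 0], [0, -0.008, -0.005, 0, 0, 0], [0, 0, -0.008, 0, 0, 0], [0, 0, 0, 0, 0, 0]])

```text
time_s: 14.85
tcp_pos: [0.6508, 0.0789, 0.1455]
eef_rot: [180.0, 0.0, -90.0]
contact_force: [0.0, 0.6, -2.5]
gripper_width: 0.0138
```

>>> carry_out(plan=[[0, 0.004, -0.008, 0, 0, 0], [0, 0.003, -0.008, 0, 0, 0], [0, 0.002, -0.006, 0, 0, 0], [0, 0, -0.003, 0, 0, 0], [0, 0, 0, 0, 0, 0]])

```text
time_s: 15.27
tcp_pos: [0.6502, 0.0878, 0.1164]
eef_rot: [179.9, -0.0, -90.1]
contact_force: [0.3, 0.0, -3.8]
gripper_width: 0.0137
```

```bash
python3 - <<'E'
from hand import *
st=r.get_state();print(st['tcp_pos'],st['eef_rot'],st['qd'].round(2))
im=r.capture('wrist');cv2.imwrite('pics/w9.png',im[:,:,::-1])
crop(im,235,120,190,120,4,'pics/w9c.png')
t=r.capture('top');crop(t,200,70,100,130,5,'pics/t9c.png')
t=r.capture('side');crop(t,320,130,110,100,6,'pics/s9c.png');print(r.get_state()['tcp_pos'])
E
```

```text
[0.6501502  0.0878113  0.11639568] [ 1.79861041e+02 -6.54711575e-03 -9.01072384e+01] [ 0.52  0.43 -0.2   0.01  0.04 -0.23]
[0.65084032 0.08776918 0.11773511]
```

View pics/w9c.png

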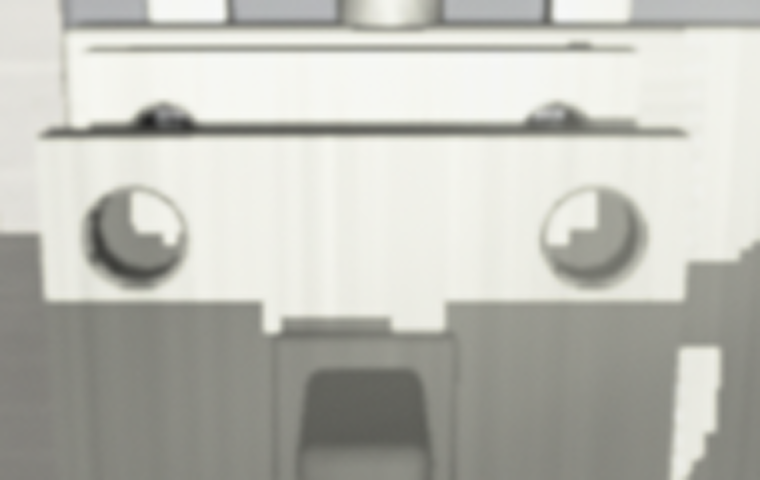

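View pics/s9c.png

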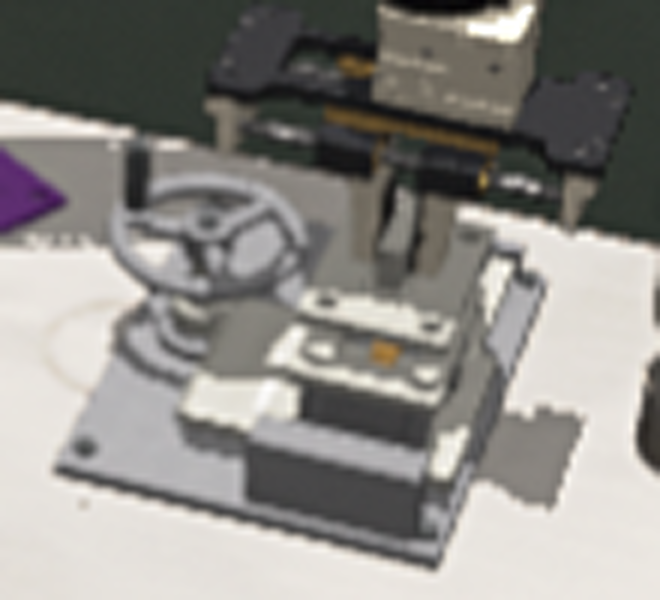

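View pics/t9c.png

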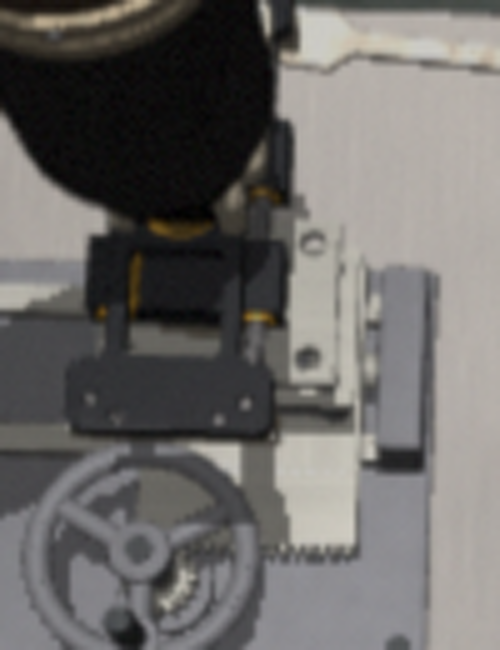

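At this offset the threads just show past the plate's edge, at about crop (165,130) and (555,130). I'll compute the shift.

```bash
cat > meas.py <<'E'
from hand import *
def meas(p,T,P,f):
    T=np.array([onz('wrist',*f(*q),.08,p) for q in T])
    Rt=Ro.from_euler('xyz',p[1],degrees=True).as_matrix()
    W=np.array([intool(f(*q),.0047) for q in P])
    W=W@Rt.T+p[0]; d=(T-W)[:,:2]
    # actual plate hole vertical tilt ignored
    print('T',T[:,:2].round(4).tolist(),'shift',d.round(4).tolist(),'mean',d.mean(0).round(4),'tcp target',(p[0][:2]+d.mean(0)).round(4))
E
python3 - <<'E'
from meas import *
f=lambda X,Y:(235+(X+.5)/4-.5,120+(Y+.5)/4-.5)
meas((np.array([.6502,.0878,.1164]),np.array([179.861,-.0065,-90.107])),[(165,131),(555,131)],[(135,236),(594,236)],f)
E
```

```text
T [[0.6775, 0.0396], [0.6237, 0.0397]] shift [[0.0004, -0.0076], [0.0007, -0.0076]] mean [ 0.0006 -0.0076] tcp target [0.6508 0.0802]
```

>>> carry_out(plan=[[0, -0.005, 0, 0, 0, 0.002], [0, -0.005, -0.001, 0, 0, 0], [0, -0.002, -0.002, 0, 0, 0], [0, 0, 0, 0, 0, 0], [0, 0, 0, 0, 0, 0]])

```text
time_s: 15.83
tcp_pos: [0.6518, 0.0745, 0.1163]
eef_rot: [-179.9, 0.1, -90.0]
contact_force: [0.3, 0.2, -2.2]
gripper_width: 0.014
```

```bash
python3 - <<'E'
from hand import *
st=r.get_state();print(st['tcp_pos'],st['eef_rot'],st['qd'].round(2))
im=r.capture('wrist');cv2.imwrite('pics/w10.png',im[:,:,::-1])
crop(im,235,120,190,120,4,'pics/w10c.png')
print(r.get_state()['tcp_pos'])
E
```

```text
[0.65176074 0.07453963 0.11626624] [-1.79880048e+02  6.05840556e-02 -8.99579670e+01] [-0.43 -0.03 -0.21  0.04  0.13  0.24]
[0.65170359 0.07454151 0.11621513]
```

View pics/w10c.png

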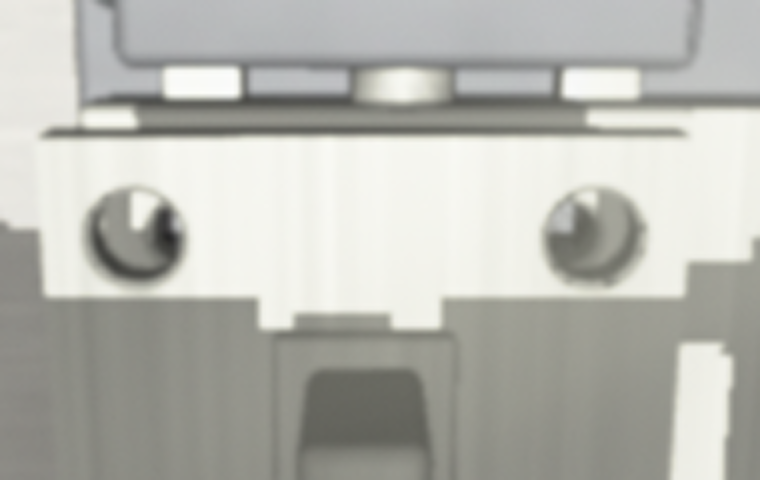

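```bash
python3 - <<'E'
from hand import *
im=cv2.imread('pics/w10.png')
a=im[160:200,250:290];b=im[160:200,364:404]
o=np.hstack([cv2.resize(x,None,fx=9,fy=9,interpolation=cv2.INTER_CUBIC) for x in(a,b)])
cv2.imwrite('pics/w10d.png',o)
E
```

```text
(no output)
```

View pics/w10d.png

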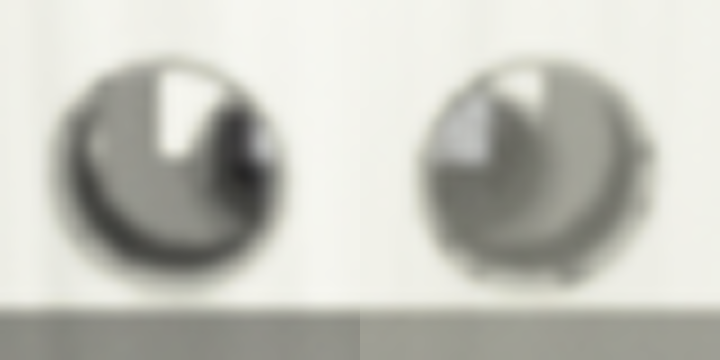

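Each hole now shows part of its thread. In this view (9x) I estimate the thread centres at about (271,150) and (482,150), and the hole centres at (170,172) and (540,172).

```bash
python3 - <<'E'
from meas import *
f=lambda u,v:(u,v)
meas((np.array([.6517,.0745,.1163]),np.array([-179.88,.06,-89.958])),[(279.7,176.2),(377.1,176.2)],[(268.4,178.7),(383.6,178.7)],f)
E
```

```text
T [[0.6777, 0.0399], [0.6229, 0.0398]] shift [[-0.0011, 0.0058], [-0.0014, 0.0058]] mean [-0.0013  0.0058] tcp target [0.6504 0.0803]
```

```bash
python3 - <<'E'
from h import *
f=lambda X,Y:(200+(X+.5)/5-.5,70+(Y+.5)/5-.5)
P=np.array([onz('top',*f(*q),.1123) for q in [(307,357),(313,243)]]);T=np.array([[.625,.0426],[.6791,.042]])
print(P.round(4));d=T-P[:,:2];print(d,np.array([.6506,.0878])+d.mean(0))
E
```

```text
[[0.6244 0.0488 0.1123]
 [0.6775 0.0483 0.1123]]
[[ 0.00056987 -0.00623126]
 [ 0.00160439 -0.00629024]] [0.65168713 0.08153925]
```

Top-view relative target: (0.6517,0.0815). Wrist target: (0.6506,0.0803). They agree to about 1 mm, so I'll go to (0.651,0.081,0.1127).

>>> carry_out(plan=[[-0.0005, 0.003, -0.001, 0, 0, 0], [0, 0.002, -0.001, 0, 0.001, 0], [0, 0.001, -0.001, 0, 0, 0], [0, 0, 0, 0, 0, 0], [0, 0, 0, 0, 0, 0]])

```text
time_s: 16.3
tcp_pos: [0.6513, 0.0815, 0.1131]
eef_rot: [-179.9, 0.1, -90.0]
contact_force: [-0.1, 0.7, -2.7]
gripper_width: 0.0134
```

>>> carry_out(plan=[[0, 0, 0, 0, 0, 0], [0, 0, 0, 0, 0, 0], [0, 0, 0, 0, 0, 0], [0, 0, 0, 0, 0, 0]])

```text
time_s: 16.63
tcp_pos: [0.6512, 0.0818, 0.113]
eef_rot: [-179.9, 0.1, -89.9]
contact_force: [0.2, -0.5, -3.5]
gripper_width: 0.0136
```

```bash
python3 - <<'E'
from hand import *
st=r.get_state();print(st['tcp_pos'],st['eef_rot'],st['qd'].round(2))
im=r.capture('wrist');cv2.imwrite('pics/w11.png',im[:,:,::-1])
print(r.get_state()['tcp_pos'])
im=im[:,:,::-1]
a=im[160:200,250:290];b=im[160:200,364:404]
cv2.imwrite('pics/w11d.png',np.hstack([cv2.resize(x,None,fx=9,fy=9,interpolation=cv2.INTER_CUBIC) for x in(a,b)]))
t=r.capture('top');crop(t,200,70,100,130,5,'pics/t11c.png')
t=r.capture('side');crop(t,320,130,110,100,6,'pics/s11c.png');print(r.get_state()['tcp_pos'],r.get_state()['time_s'])
E
```

```text
[0.65123218 0.08183175 0.11299219] [-1.79937443e+02  7.01491022e-02 -8.99317850e+01] [ 0.1  -0.04 -0.01  0.01 -0.07  0.01]
[0.65124177 0.08182523 0.11300239]
[0.65122321 0.08178971 0.11299958] 16.7833
```

View pics/w11d.png

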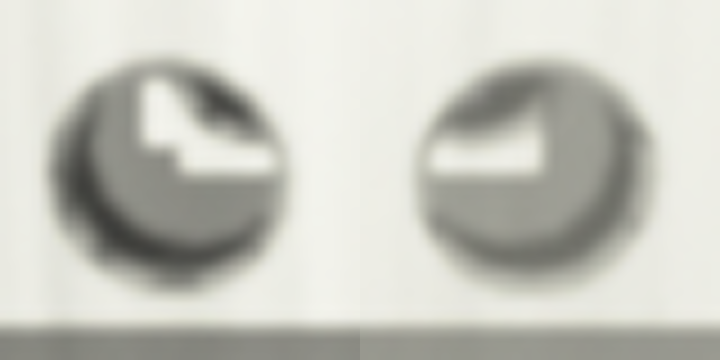

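View pics/t11c.png

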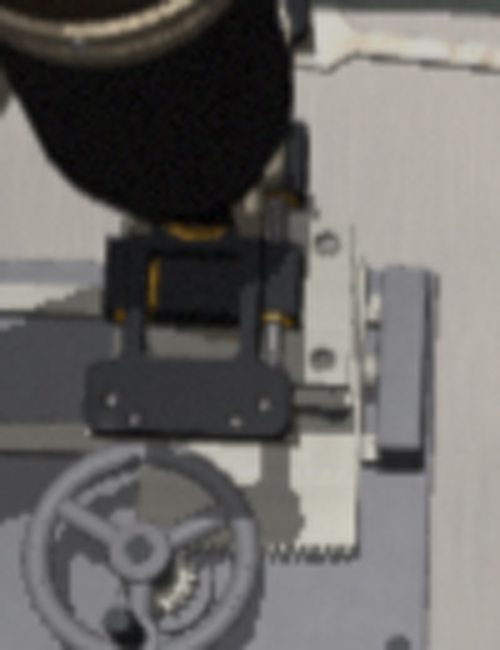

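View pics/s11c.png

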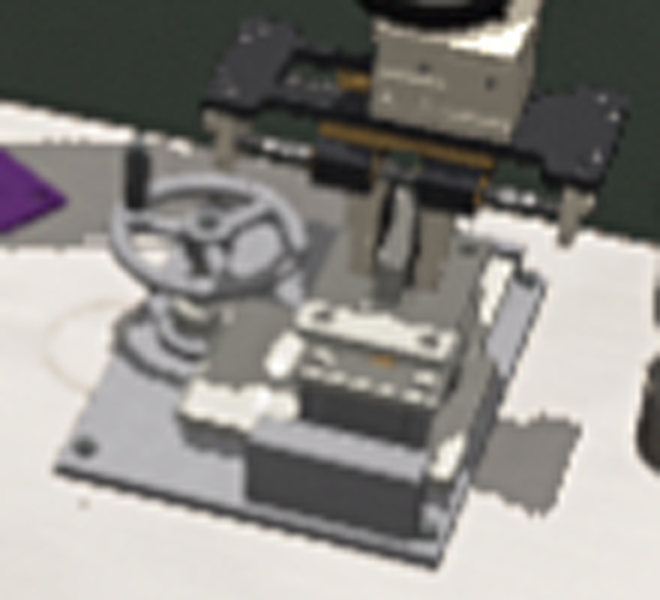

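```bash
python3 - <<'E'
from meas import *
p=(np.array([.6512,.0818,.1130]),np.array([-179.937,.07,-89.932]))
g=lambda X,Y:(250+X/9-.44,160+Y/9-.44)
h=lambda X,Y:(364+(X-360)/9-.44,160+Y/9-.44)
meas(p,[g(255,68),h(482,68)],[g(170,173),h(537,173)],lambda *a:a)
f=lambda X,Y:(200+(X+.5)/5-.5,70+(Y+.5)/5-.5)
P=np.array([onz('top',*f(*q),.1083) for q in [(322,358),(327,242)]]);T=np.array([[.625,.0426],[.6791,.042]])
d=T-P[:,:2];print(P.round(4),d,d.mean(0))
E
```

```text
T [[0.6775, 0.0414], [0.6231, 0.0413]] shift [[-0.0008, -0.0], [-0.001, -0.0001]] mean [-0.0009 -0.    ] tcp target [0.6503 0.0818]
[[0.6256 0.0426 0.1083]
 [0.6798 0.0425 0.1083]] [[-5.55469159e-04 -4.11843682e-05]
 [-7.06776111e-04 -5.08718684e-04]] [-0.00063112 -0.00027495]
```

Both views now agree on a remaining shift of about -0.7 mm in x and 0 to -0.3 mm in y. One small trim, then settle.

>>> carry_out(plan=[[-0.0006, -0.0003, 0, 0, 0, 0], [0, 0, 0, 0, 0, 0], [0, 0, 0, 0, 0, 0]])

```text
time_s: 17.03
tcp_pos: [0.6506, 0.0813, 0.1131]
eef_rot: [-179.9, 0.1, -89.9]
contact_force: [-0.7, -0.2, -3.1]
gripper_width: 0.0138
```

```bash
python3 - <<'E'
from hand import *
for i in range(4):
    im=r.capture('top');st=r.get_state();print(st['time_s'],st['tcp_pos'].round(5),st['eef_rot'].round(2),st['contact_force'].round(1),abs(st['qd']).max().round(2),st['gripper_width'])
cv2.imwrite('pics/t12.png',im[:,:,::-1])
E
```

```text
17.0833 [0.65059 0.08136 0.11306] [-1.7993e+02  7.0000e-02 -8.9940e+01] [ 0.3 -0.1 -2.8] 0.08 0.013619223625176924
17.1333 [0.65056 0.08136 0.113  ] [-1.7994e+02  7.0000e-02 -8.9940e+01] [-0.2 -0.4 -3.1] 0.11 0.014065611577354878
17.1833 [0.65063 0.08139 0.11304] [-1.7993e+02  7.0000e-02 -8.9940e+01] [ 0.4 -0.2 -3.7] 0.05 0.01371105562579111
17.2333 [0.6506  0.08138 0.11304] [-1.7993e+02  7.0000e-02 -8.9940e+01] [-0.   0.1 -2.7] 0.11 0.013537390762570944
```

View pics/t12.png

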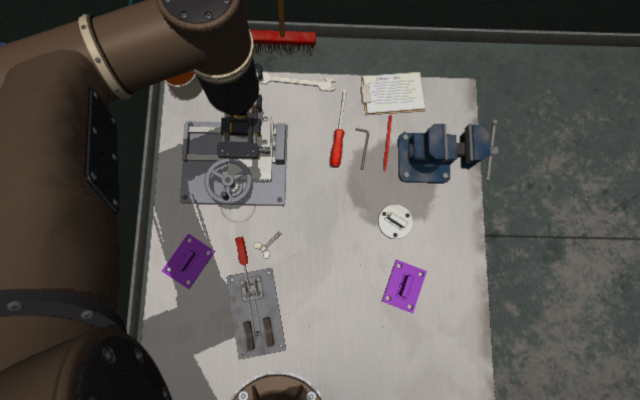

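The arm is steady and level, the carriage is at the stop, and everything else lies where it was. Handing in.

```bash
python3 -c "
from plant import r
print(r.close_job())"
```

```text
the job is handed in; nothing more can be done
None
```

I wound the crank clockwise about 4 rad until the carriage met its end stop. I then picked up the bare-metal four-hole plate by its rib and handed the job in while holding it above the housing.

- **Carriage:** At the stop the push on the grip rose to about 14 N and the grip stalled on the -x side. The top view then showed the carriage against the stop button.
- **Plate position:** By the TCP height, the underside is about 100 mm above the bench, 20 mm above the rim. The plate is level to about 0.1° and steady. The force reading showed only the plate's weight, about 3 N, so it is not touching the housing.
- **Hole alignment:** Early estimates from the top and wrist cameras differed by about 1 mm. At the last check both put the plate 0.6–0.9 mm off in x and 0–0.3 mm off in y. I trimmed that out and did not measure the holes again, but the TCP landed within about 0.5 mm of both targets. Only the two -y holes could be seen; the gripper hid the other two.
- **Everything else:** In the last top view the round cover, the purple plates and the tools lie where they were. The time was about 17 s of the 67 s allowed.

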